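Contact test of a board in a spring-plunger jig

ROBOT

A 6-joint arm with a two-finger parallel gripper is mounted at the origin on a cart in front of the work surface, level with it; the furniture and walls round the work are solid. World frame = base frame: x ahead of the robot, y to its left, z up, the work surface at z = 0. Lengths are in m, angles in rad, forces in N, time in s.
With the tool pointing down it reaches from about 0.275 to 0.825 m from the base axis. Payload 4.9 kg.
Tool frame: the origin (TCP) lies midway between the tips of the shut fingers; the grasp point (between the pads) lies 19 mm behind it; z points along the fingers, y is the line along which they close (so a half turn about z gives the same grasp; the last joint's range is limited). The gripper opens to 85 mm and grips with 20 to 120 N. Pads are 22 mm wide; open, the fingers measure 114 mm over their backs; the gripper's body (76 mm by 85 mm) begins 54 mm behind the grasp point. The pads swing forward as they close: fully open they stand 13 mm farther back than shut.
Start: joints at [-1.238, 0.326, -0.193, 1.052, 0, 1.437], TCP at [0.248, -0.491, 0.231] pointing down, gripper open.
Joint ranges: [-2.65, 2.65], [-0.97, 1.79], [-1.3, 1.35], [-1.93, 2.1], [-1.47, 1.37], [-3.14, 3.14]. Speed limits (rad/s): [2.57, 2.57, 3.14, 3.14, 3.14, 3.14].

INTERFACE

Orientations are given as a unit quaternion [w, x, y, z].
In Python, from workcell import get_obs, viewer, env gives the robot as it stands.
- The arm moves only by the tool play_rows, never from a script. Its arguments are lists of equal length, an entry for each row: "grip": the finger opening in m, from 0 to 0.0854; "xyz": the shift along the tool's x, y, z in m, a list of three; "turn": the turn, a rotation vector about the tool's x, y, z in degrees, a list of three. A call has exactly 5 rows; each row is the pose to reach, as a shift and turn from the pose commanded when the call began, along the tool's axes at that moment; what a row does not reach only later rows make up. A row lasts 1/10 s, in which the tool goes at most 50 mm and 8.59 degrees, less where a joint would pass 70% of its speed; a pose out of reach is approached as far as the arm can. A call with a gripper value outside its range is refused whole. The fingers move at their own pace and stop on an object; "force" is the grip in N (left out, the last holds). Time passes only in rows, so rows that repeat a pose let the fingers close, or fill a call up. It gives the time, the measured TCP pose, the force, the opening and the grip force at its end, in the units of the state.
- get_obs(): the state, without advancing time (a new reading comes with each control period).
- viewer.capture(name): name is "side" or "top"; returns the picture (400x640x3 uint8, red, green, blue); there is no depth.
- viewer.get_calibration(name): a dict with "fovy" (degrees; the focal length in pixels is half the picture's height over the tangent of half this angle, whatever the lens; pixels are square), "cx", "cy" (the principal point, pixels), "R" (3x3) and "t" (3): a world point X has camera coordinates R X + t. Camera axes: x right, y down, z forward; pixel columns grow to the right and rows downward; lengths in m; the calibration is good to about 2 mm. A picture is of the moment at which its call begins. get_calibration takes no time and is no camera call.
- env.job_done(): hands the job in; it is judged then, once.
The state is a dict: "time_s": time; "q": joint angles; "qvel": joint speeds; "tau": joint torques, N m; "ee_pos": TCP position; "tcp_rot": TCP orientation; "contact_force": force on the tool from outside, world axes, zero at the start; "ft_torque": the same for the moment, N m; "gripper_width": finger opening in m; "finger_force": force on a finger pad.
Only numpy, scipy, OpenCV 4.12 (cv2) and the standard library are available. Lean on these libraries where they do the work, as an engineer would, in place of code of your own. Each camera call takes 0.05 s, during which the arm holds its last target. There are 200 camera calls.

TASK

Make a contact test of the board in the test jig: slide the board carriage fully home under the bridge and turn the pointer knob on the current box fully anticlockwise to its end stop (minimum current). Only then press the spring plunger on the jig's bridge straight down to its stop, hold it there for a second and let it come all the way up again, leaving carriage and knob as set. Do not disturb the loose things lying around.

Things in the scene. Friction and masses are not known exactly. Their poses are not given: they have to be found in the camera images.
- jig: board test jig, fixed to the bench: aluminium base plate 150 (x) x 200 (y) mm, its upper face 16 mm above the bench, with a grey bridge across it (along the jig's x, 134 mm long, 34 mm wide, upper face 90 mm above the bench, centred at jig y = +45 mm). Origin on the bench; the base reaches from y = -110 to +90 mm. The carriage slides along the jig's y axis, home being towards +y
- carriage_post (a point): top centre of the upright black grip post at the carriage's -y end: 16 to 20 mm thick, standing free from 24 mm to 72 mm above the bench (this point at 71 mm). The carriage carries a small green board; push or pull the post along the jig's y. With the carriage home the post is at jig x = 0, y = -75 mm. Axes as the jig's
- carriage (a joint): how far the carriage is drawn out, m: 0 = fully home under the bridge (hard stop), up to 0.080 towards the jig's -y. Friction about 1.5 N, stays where left
- plunger_top (a point): centre of the upper face of the plunger's round black head, 28 mm across and 10 mm thick, on a steel stem above the middle of the bridge (jig x = 0, y = +45 mm); at rest 122 mm above the bench, at its stop 110 mm
- plunger (a joint): how far the plunger is pressed, m: 0 = up, 0.012 = down on its hard stop; a spring of about 3 N at the top and 8 N at the stop returns it
- current_box: grey box fixed to the bench, 120 (x) x 100 (y) mm, upper face 46 mm above the bench, a black pointer knob on it and two short posts (14 mm tall) at its +x edge. Origin on the bench under its centre; the knob's upright axis is at box x = -12 mm, y = 0
- dial_grip (a point): top centre of the knob's bar grip, on its axis, 77 mm above the bench. The bar is 40 mm long, 13 mm wide and 22 mm high (55 to 77 mm above the bench), on a round skirt 46 mm across. This point's x axis runs along the bar towards the white-lined pointer end; z is up
- dial (a joint): knob angle, rad: 0 = fully anticlockwise seen from above (end stop, minimum; pointer at the first long tick), growing clockwise to 5.24. Starts at 0.6 to 1.3. Friction about 0.03 N m, stays where left
- white_pot: loose small white screw-lid pot, 32 mm across, 22 mm high, origin at its underside; to be left alone
- screwdriver: loose yellow-handled screwdriver, 148 mm long, lying along its y axis, 16 mm high; to be left alone
- heatsink: loose finned heatsink, 30 x 30 x 16 mm; to be left alone
- flux_tin: loose round tin, 46 mm across, 28 mm high; to be left alone
Not all that is in view belongs to the job. Leave any pink look-alike of the current_box alone.

How it is judged:
By the outcome, as a careful person would: the job done as asked, in the order asked, and still so for the second after the job is handed in, with the robot touching nothing.
It also fails if it takes over 72 s, if anything falls off the work surface, if the arm or the gripper's body presses on something with over 40 N, if the wrist force passes 120 N, or if a joint passes its speed limit or range.

## Working session

There is one attempt and no reset: what is moved stays moved. The work goes in short steps, Python scripts to look and compute and a tool call to move; the robot and the scene stay as the last step left them, time stands still between calls to the robot, and variables do not carry over. Pictures are saved under pics/ and viewed, at most 10 in all, crops included, and the job is handed in when it is done.

Besides the shell and the picture viewer there is one more tool, called after ">>>" as a command line: name --argument value ..., lists and objects as JSON in quotes. play_rows: Moves the arm, as the interface text tells. Its arguments: {"type":"object","properties":{"grip":{"type":"array"},"xyz":{"type":"array"},"turn":{"type":"array"},"force":{"type":"number"}},"required":["grip","xyz","turn"]}

```bash
mkdir -p pics
python3 - <<'E'
from workcell import get_obs, viewer
import cv2,json,numpy as np
for n in("top","side"):
    cv2.imwrite(f"pics/{n}0.png",viewer.capture(n)[:,:,::-1])
    c=viewer.get_calibration(n);print(n,{k:np.round(v,4).tolist() for k,v in c.items() if not isinstance(v,str)})
o=get_obs();print(o)
E
```

```text
top {'fovy': 47.3079, 'cx': 323.0501, 'cy': 200.2106, 'R': [[0.0079, -1.0, 0.0022], [-0.9743, -0.0082, -0.225], [0.225, -0.0003, -0.9744]], 't': [0.0825, 0.5424, 1.221]}
side {'fovy': 49.1571, 'cx': 313.2565, 'cy': 199.5116, 'R': [[-0.7969, -0.604, -0.0066], [-0.2632, 0.357, -0.8963], [0.5437, -0.7125, -0.4435]], 't': [0.4861, 0.1849, 1.212]}
{'time_s': 0.1, 'q': array([-1.23823763e+00,  3.26849613e-01, -1.93478289e-01,  1.05202533e+00,
        4.53910175e-07,  1.43659513e+00]), 'qvel': array([ 1.07851114e-03, -2.77323611e-03,  2.72229447e-03, -4.44961286e-05,
       -1.76907443e-03,  2.43347798e-04]), 'tau': array([ 1.29686061e-03, -4.44240439e+01,  2.63038409e+01,  7.88556266e-03,
       -1.08624711e-04,  1.76489650e-06]), 'ee_pos': array([ 0.24733353, -0.49065962,  0.23059325]), 'tcp_rot': array([-7.74649945e-04,  9.72889989e-01,  2.31267081e-01, -7.68536392e-05]), 'contact_force': array([-0.47826937, -0.24874279,  0.17074055]), 'ft_torque': array([0.00191558, 0.05839758, 0.01075027]), 'finger_force': 0.0, 'gripper_width': 0.08537189941166486}
```

View pics/top0.png

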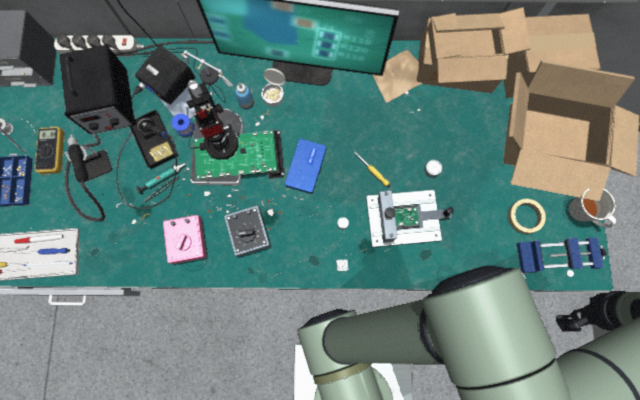

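View pics/side0.png

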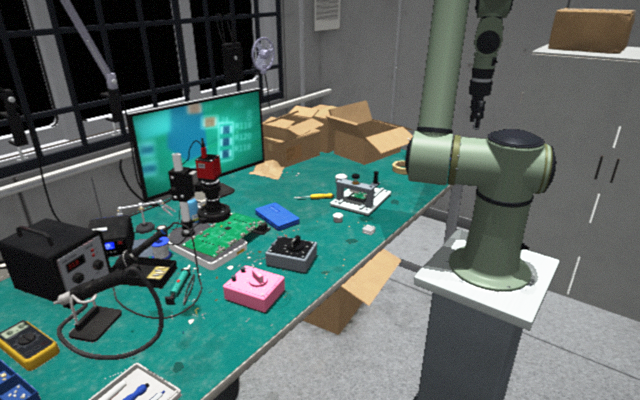

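The top view shows the jig at about (404,217) with its post at (448,213), the grey current box at (247,232) and its pink look-alike at (184,240). The side view shows the box at (291,252) and the jig at (358,195). I'll enlarge both areas.

Run:
```python
import cv2,numpy as np
t=cv2.imread("pics/top0.png");s=cv2.imread("pics/side0.png")
f=lambda im,x,y,w,h:cv2.resize(im[y:y+h,x:x+w],(400,300),interpolation=cv2.INTER_CUBIC)
a=np.vstack([np.hstack([f(t,360,180,100,75),f(t,217,200,80,60)]),np.hstack([f(s,320,160,80,60),f(s,255,222,80,60)])])
cv2.imwrite("pics/crop.png",a)
```

```text
(no output)
```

View pics/crop.png

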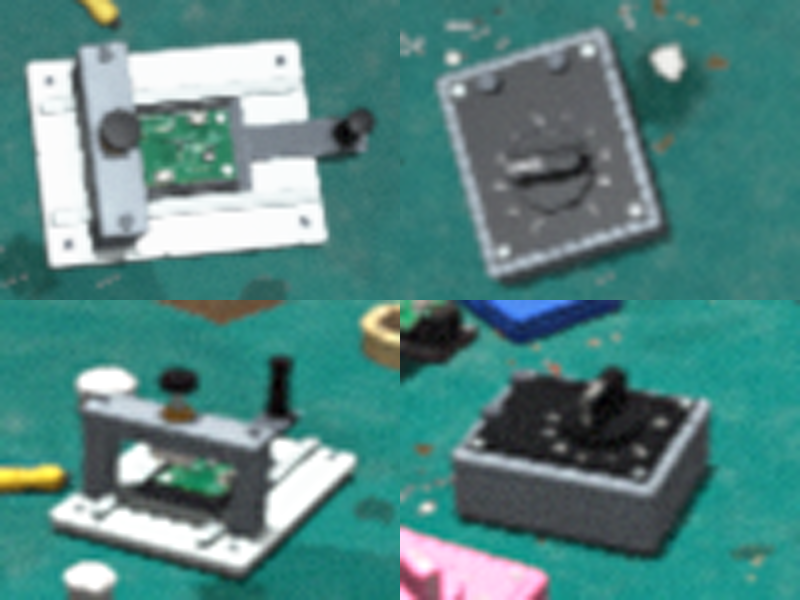

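```bash
cat > h.py <<'E'
import numpy as np
from workcell import viewer
def back(n,p,z):
    c=viewer.get_calibration(n);f=200/np.tan(np.radians(c["fovy"])/2);R=np.array(c["R"]);t=np.array(c["t"])
    d=R.T@np.array([(p[0]-c["cx"])/f,(p[1]-c["cy"])/f,1]);o=-R.T@t
    return o+d*(z-o[2])/d[2]
def proj(n,X):
    c=viewer.get_calibration(n);f=200/np.tan(np.radians(c["fovy"])/2);x=np.array(c["R"])@X+c["t"]
    return np.array([f*x[0]/x[2]+c["cx"],f*x[1]/x[2]+c["cy"]])
E
python3 - <<'E'
from h import *
np.set_printoptions(precision=4,suppress=True)
J=lambda x,y:(360+x/4-.375,180+y/4-.375); B=lambda x,y:(217+(x-400)/5-.4,200+y/5-.4)
S1=lambda x,y:(320+x/5-.4,160+(y-300)/5-.4);S2=lambda x,y:(255+(x-400)/5-.4,222+(y-300)/5-.4)
j=np.array([back("top",J(*p),.016) for p in((28,65),(297,40),(327,238),(50,265))]);print("jig",j)
print("sides",np.linalg.norm(np.roll(j,-1,0)-j,axis=1),"ctr",j.mean(0))
b=np.array([back("top",B(*p),.046) for p in((440,80),(602,30),(662,222),(492,275))]);print("box",b)
print("sides",np.linalg.norm(np.roll(b,-1,0)-b,axis=1),"ctr",b.mean(0))
print("yaw jig",[np.degrees(np.arctan2(*v[1::-1])) for v in (j[0]-j[3],j[1]-j[2],j[0]-j[1],j[3]-j[2])])
print("yaw box",[np.degrees(np.arctan2(*v[1::-1])) for v in (b[0]-b[3],b[1]-b[2],b[0]-b[1],b[3]-b[2])])
print("plunger",back("top",J(119,128),.122),back("side",S1(178,376),.122))
print("post",back("top",J(360,120),.071),back("side",S1(282,360),.071))
print("knob ends",back("top",B(508,165),.077),back("top",B(588,160),.077),back("side",S2(605,382),.077))
E
```

```text
jig [[ 0.5663 -0.0402  0.016 ]
 [ 0.5868 -0.2375  0.016 ]
 [ 0.441  -0.2521  0.016 ]
 [ 0.42   -0.0539  0.016 ]]
sides [0.1983 0.1466 0.1993 0.1469] ctr [ 0.5035 -0.1459  0.016 ]
box [[0.4984 0.3643 0.046 ]
 [0.5281 0.2741 0.046 ]
 [0.419  0.2363 0.046 ]
 [0.3888 0.3293 0.046 ]]
sides [0.095  0.1154 0.0978 0.1151] ctr [0.4586 0.301  0.046 ]
yaw jig [np.float64(5.341579846594696), np.float64(5.727906688365107), np.float64(95.93251490158742), np.float64(96.04067812583696)]
yaw box [np.float64(17.691286798434774), np.float64(19.120070293756466), np.float64(108.18680399347146), np.float64(107.99302081510524)]
plunger [ 0.4981 -0.0897  0.122 ] [ 0.4933 -0.0832  0.122 ]
post [ 0.5157 -0.2648  0.071 ] [ 0.5093 -0.2578  0.071 ]
knob ends [0.4455 0.3177 0.077 ] [0.4486 0.2742 0.077 ] [0.4435 0.2994 0.077 ]
```

Cross-checks agree:
- **Sizes:** the base sides measure 198 x 147 mm.
- **Plunger:** it lies at jig (0, 45).
- **Knob:** it falls on the expected point of the box.
- **Carriage:** it is drawn out about 53 mm.
- **Dial:** it stands at about 74°.

I'll go above the post now.

>>> play_rows --grip '[0.0854,0.0854,0.0854,0.0854,0.0854]' --xyz '[[0.034,-0.008,0],[0.068,-0.016,0],[0.103,-0.025,0],[0.137,-0.033,0],[0.171,-0.041,0]]' --turn '[[0,0,-8.4],[0,0,-16.8],[0,0,-25.2],[0,0,-33.6],[0,0,-42]]' --force 30

```text
time_s: 0.6
ee_pos: [0.3825, -0.3764, 0.2309]
tcp_rot: [-0.0, 0.824, 0.567, -0.0]
contact_force: [0.3, -0.1, -0.2]
gripper_width: 0.0858
finger_force: 0.0
```

>>> play_rows --grip '[0.0854,0.0854,0.0854,0.0854,0.0854]' --xyz '[[0.04,0.021,0],[0.08,0.042,0],[0.12,0.063,0],[0.154,0.084,0],[0.154,0.084,0]]' --turn '[[0,0,-7],[0,0,-14],[0,0,-21],[0,0,-27],[0,0,-27]]'

```text
time_s: 1.1
ee_pos: [0.5189, -0.2612, 0.2307]
tcp_rot: [-0.0, 0.668, 0.744, 0.001]
contact_force: [0.5, -0.2, -0.3]
gripper_width: 0.0856
finger_force: 0.0
```

```bash
cat >> h.py <<'E'
from scipy.spatial.transform import Rotation as Ro
from workcell import get_obs
def delta(xyz,th):
    o=get_obs();w,x,y,z=o["tcp_rot"];R=Ro.from_quat([x,y,z,w])
    a=np.radians(th);T=Ro.from_matrix(np.array([[np.cos(a),np.sin(a),0],[np.sin(a),-np.cos(a),0],[0,0,-1]]))
    print("t",o["time_s"],"pos",o["ee_pos"].round(4),"F",o["contact_force"].round(1),"M",o["ft_torque"].round(3),"w",round(o["gripper_width"],4))
    print(" shift",R.inv().apply(np.array(xyz)-o["ee_pos"]).round(4),"turn",np.degrees((R.inv()*T).as_rotvec()).round(2),"q",o["q"].round(2))
E
python3 -c "
from h import *
delta([.5155,-.2634,.042],95.8)
import cv2;a=viewer.capture('top')[160:280,340:500];b=viewer.capture('side')[100:220,310:470]
cv2.imwrite('pics/p1.png',cv2.resize(np.hstack([a,b]),(800,300),interpolation=cv2.INTER_CUBIC)[:,:,::-1])"
```

```text
t 1.1 pos [ 0.5189 -0.2612  0.2307] F [ 0.5 -0.2 -0.3] M [-0.026 -0.009 -0.019] w 0.0856
 shift [-0.002  -0.0037  0.1887] turn [ 0.05 -0.07  0.36] q [-0.59  0.38 -0.11  1.08  0.    0.87]
```

View pics/p1.png

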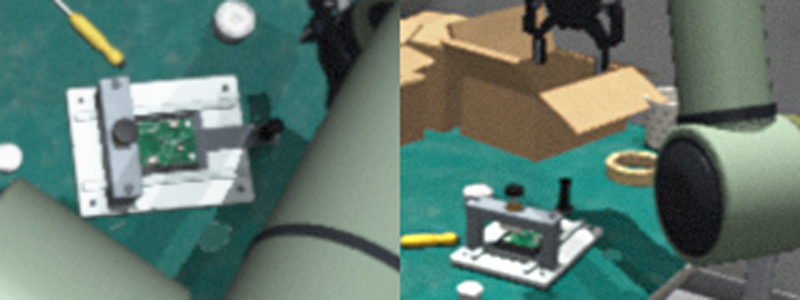

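The jig and carriage are undisturbed. The open gripper is above the post (side crop, fingers at about (540–605, 50), post at (565,190)). I'll descend, grip the post and slide it.

>>> play_rows --grip '[0.0854,0.0854,0.0854,0.0854,0.0854]' --xyz '[[-0.002,-0.0035,0.03],[-0.002,-0.0035,0.07],[-0.002,-0.0035,0.11],[-0.002,-0.0035,0.15],[-0.002,-0.0035,0.188]]' --turn '[[0,0,0],[0,0,0],[0,0,0],[0,0,0],[0,0,0]]'

```text
time_s: 1.7
ee_pos: [0.511, -0.2679, 0.0418]
tcp_rot: [-0.0, 0.672, 0.741, -0.0]
contact_force: [0.1, -0.7, 0.3]
gripper_width: 0.0856
finger_force: 0.0
```

>>> play_rows --grip '[0.05,0.035,0.025,0.01,0.0]' --xyz '[[0,0,0],[0,0,0],[0,0,0],[0,0,0],[0,0,0]]' --turn '[[0,0,0],[0,0,0],[0,0,0],[0,0,0],[0,0,0]]'

```text
time_s: 2.2
ee_pos: [0.5161, -0.268, 0.0459]
tcp_rot: [0.003, 0.671, 0.742, 0.002]
contact_force: [4.6, 1.1, 3.1]
gripper_width: 0.0174
finger_force: 29.2
```

>>> play_rows --grip '[0.0,0.0,0.0,0.0,0.0]' --xyz '[[0,0,0],[0,0,0],[0,0,0],[0,0,0],[0,0,0]]' --turn '[[0,0,0],[0,0,0],[0,0,0],[0,0,0],[0,0,0]]'

```text
time_s: 2.7
ee_pos: [0.516, -0.268, 0.0458]
tcp_rot: [0.003, 0.671, 0.742, 0.001]
contact_force: [4.1, 0.2, 3.7]
gripper_width: 0.018
finger_force: 29.3
```

```bash
python3 -c "
from h import *
delta([.5101,-.2106,.042],95.8)"
```

```text
t 2.7 pos [ 0.516  -0.268   0.0458] F [4.1 0.2 3.7] M [ 0.13  -0.988 -0.04 ] w 0.018
 shift [ 0.0577 -0.0002  0.0036] turn [ 0.39  0.18 -0.01] q [-0.61  0.56 -0.35  0.66  0.    0.86]
```

>>> play_rows --grip '[0.0,0.0,0.0,0.0,0.0]' --xyz '[[0.003,0.002,0],[0.01,0.0045,0],[0.018,0.0045,0],[0.026,0.0045,0],[0.034,0.0045,0]]' --turn '[[0,0,0],[0,0,0],[0,0,0],[0,0,0],[0,0,0]]'

```text
time_s: 3.2
ee_pos: [0.5127, -0.2342, 0.0456]
tcp_rot: [0.001, 0.671, 0.741, -0.002]
contact_force: [-7.6, -2.0, 13.7]
gripper_width: 0.0178
finger_force: 30.0
```

>>> play_rows --grip '[0.0,0.0,0.0,0.0,0.0]' --xyz '[[0.006,0,0],[0.011,0,0],[0.015,0,0],[0.018,0,0],[0.02,0,0]]' --turn '[[0,0,0],[0,0,0],[0,0,0],[0,0,0],[0,0,0]]'

```text
time_s: 3.7
ee_pos: [0.5108, -0.2142, 0.0456]
tcp_rot: [0.001, 0.671, 0.741, -0.002]
contact_force: [-6.8, -2.4, 15.3]
gripper_width: 0.0179
finger_force: 30.0
```

>>> play_rows --grip '[0.0,0.0,0.0,0.0,0.0]' --xyz '[[0.002,0,0],[0.004,0,0],[0.006,0,0],[0.008,0,0],[0.008,0,0]]' --turn '[[0,0,0],[0,0,0],[0,0,0],[0,0,0],[0,0,0]]'

```text
time_s: 4.2
ee_pos: [0.5106, -0.2119, 0.0458]
tcp_rot: [0.005, 0.672, 0.74, -0.006]
contact_force: [-6.3, -16.9, 6.9]
gripper_width: 0.0179
finger_force: 29.6
```

Carriage stopped hard (17 N) at y=-0.212 m, against an expected home of -0.211 m. I'll relax, open and lift.

>>> play_rows --grip '[0.0,0.0,0.03,0.06,0.0854]' --xyz '[[-0.003,0,0],[-0.005,0,0],[-0.005,0,0],[-0.005,0,0],[-0.005,0,0]]' --turn '[[0,0,0],[0,0,0],[0,0,0],[0,0,0],[0,0,0]]'

```text
time_s: 4.7
ee_pos: [0.5112, -0.2094, 0.0433]
tcp_rot: [-0.0, 0.671, 0.742, -0.0]
contact_force: [-0.8, -0.4, 0.0]
gripper_width: 0.058
finger_force: 0.0
```

>>> play_rows --grip '[0.0854,0.0854,0.0854,0.0854,0.0854]' --xyz '[[0,0,0],[0,0,-0.03],[0,0,-0.07],[0,0,-0.11],[0,0,-0.15]]' --turn '[[0,0,0],[0,0,0],[0,0,0],[0,0,0],[0,0,0]]'

```text
time_s: 5.2
ee_pos: [0.5111, -0.2093, 0.1945]
tcp_rot: [-0.0, 0.671, 0.742, -0.0]
contact_force: [1.0, -0.7, 0.7]
gripper_width: 0.0852
finger_force: 0.0
```

```bash
python3 -c "
from h import *
delta([.4472,.297,.19],94)
import cv2;a=viewer.capture('top')[160:280,340:500];b=viewer.capture('side')[100:220,310:470]
cv2.imwrite('pics/p2.png',cv2.resize(np.hstack([a,b]),(800,300),interpolation=cv2.INTER_CUBIC)[:,:,::-1])"
```

```text
t 5.2 pos [ 0.5111 -0.2093  0.1945] F [ 1.  -0.7  0.7] M [-0.014 -0.031  0.012] w 0.0852
 shift [ 0.5101 -0.0127  0.0048] turn [-0.04 -0.03  1.76] q [-0.52  0.36 -0.24  0.97 -0.    0.95]
```

View pics/p2.png

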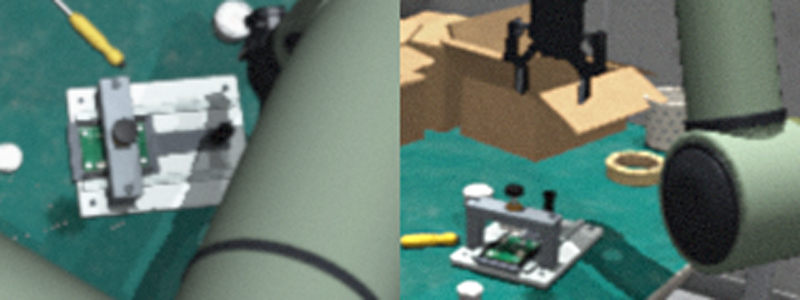

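The carriage is home: the board is under the bridge, with the post near (430,211) in full-frame pixels. Next, the knob.

>>> play_rows --grip '[0.0854,0.0854,0.0854,0.0854,0.0854]' --xyz '[[0.02,0,0],[0.06,0,0],[0.1,0,0],[0.14,0,0],[0.18,0,0]]' --turn '[[0,0,0],[0,0,0],[0,0,0],[0,0,0],[0,0,0]]'

```text
time_s: 5.8
ee_pos: [0.4926, -0.029, 0.1925]
tcp_rot: [-0.0, 0.671, 0.742, -0.0]
contact_force: [1.1, -0.2, 0.1]
gripper_width: 0.0854
finger_force: 0.0
```

>>> play_rows --grip '[0.0854,0.08,0.07,0.06,0.06]' --xyz '[[0.04,0,0],[0.08,0,0],[0.12,0,0],[0.16,0,0],[0.2,0,0]]' --turn '[[0,0,0],[0,0,0],[0,0,0],[0,0,0],[0,0,0]]'

```text
time_s: 6.3
ee_pos: [0.4725, 0.17, 0.1926]
tcp_rot: [-0.0, 0.671, 0.742, -0.0]
contact_force: [-0.0, -0.1, 0.1]
gripper_width: 0.0598
finger_force: 0.0
```

>>> play_rows --grip '[0.06,0.06,0.06,0.06,0.06]' --xyz '[[0.04,-0.004,0],[0.08,-0.01,0],[0.115,-0.0125,0],[0.13,-0.0125,0],[0.13,-0.0125,0]]' --turn '[[0,0,0.8],[0,0,1.8],[0,0,1.8],[0,0,1.8],[0,0,1.8]]'

```text
time_s: 6.8
ee_pos: [0.4472, 0.298, 0.1926]
tcp_rot: [-0.0, 0.681, 0.732, -0.0]
contact_force: [0.3, -0.6, -0.6]
gripper_width: 0.06
finger_force: 0.0
```

```bash
python3 -c "
from h import *
delta([.4472,.297,.057],94)
import cv2;cv2.imwrite('pics/p3.png',np.hstack([cv2.resize(viewer.capture(n)[y:y+100,x:x+133],(400,300),interpolation=cv2.INTER_CUBIC)[:,:,::-1] for n,x,y in(('top',180,180),('side',230,190))]))"
```

```text
t 6.8 pos [0.4472 0.298  0.1926] F [ 0.3 -0.6 -0.6] M [ 0.021 -0.005  0.039] w 0.06
 shift [-0.0009 -0.      0.1356] turn [-0.04  0.02  0.14] q [ 0.45  0.33 -0.29  0.95 -0.    1.95]
```

View pics/p3.png

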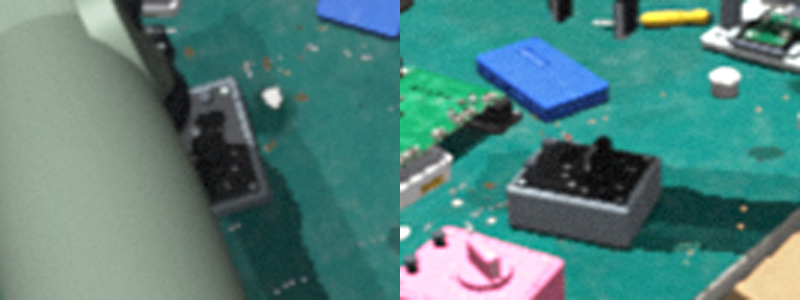

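The gripper hangs above the box, with its shadow over the knob. The side crop shows the bar at (600,150), clear of everything. I'll descend and grip.

>>> play_rows --grip '[0.06,0.06,0.06,0.06,0.06]' --xyz '[[-0.001,0,0.03],[-0.001,0,0.06],[-0.001,0,0.09],[-0.001,0,0.115],[-0.001,0,0.134]]' --turn '[[0,0,0],[0,0,0],[0,0,0],[0,0,0],[0,0,0]]'

```text
time_s: 7.4
ee_pos: [0.4477, 0.2933, 0.0576]
tcp_rot: [-0.0, 0.683, 0.73, -0.001]
contact_force: [-0.7, -0.2, 1.0]
gripper_width: 0.0603
finger_force: 0.0
```

>>> play_rows --grip '[0.05,0.04,0.03,0.02,0.01]' --xyz '[[0,0,0],[0,0,0],[0,0,0],[0,0,0],[0,0,0]]' --turn '[[0,0,0],[0,0,0],[0,0,0],[0,0,0],[0,0,0]]'

```text
time_s: 7.9
ee_pos: [0.4482, 0.2959, 0.0605]
tcp_rot: [-0.0, 0.682, 0.731, 0.001]
contact_force: [-2.5, 0.6, 3.3]
gripper_width: 0.0123
finger_force: 32.3
```

>>> play_rows --grip '[0.0,0.0,0.0,0.0,0.0]' --xyz '[[0,0,0],[0,0,0],[0,0,0],[0,0,0],[0,0,0]]' --turn '[[0,0,0],[0,0,0],[0,0,0],[0,0,0],[0,0,0]]'

```text
time_s: 8.4
ee_pos: [0.4482, 0.2959, 0.0605]
tcp_rot: [0.0, 0.682, 0.731, 0.001]
contact_force: [-2.3, -0.0, 6.0]
gripper_width: 0.0123
finger_force: 32.6
```

```bash
python3 -c "
from h import *
delta([.4472,.297,.057],168)"
```

```text
t 8.4 pos [0.4482 0.2959 0.0605] F [-2.3 -0.   6. ] M [-0.103  0.503 -0.019] w 0.0123
 shift [ 0.0011 -0.0009  0.0035] turn [ 9.000e-02  1.000e-02 -7.404e+01] q [ 0.45  0.48 -0.45  0.64  0.    1.95]
```

>>> play_rows --grip '[0.0,0.0,0.0,0.0,0.0]' --xyz '[[0,0,0],[0,0,0],[0,0,0],[0,0,0],[0,0,0]]' --turn '[[0,0,-4],[0,0,-10],[0,0,-16],[0,0,-22],[0,0,-28]]'

```text
time_s: 8.9
ee_pos: [0.4485, 0.296, 0.0605]
tcp_rot: [0.0, 0.483, 0.875, 0.001]
contact_force: [-1.8, 0.1, 4.6]
gripper_width: 0.012
finger_force: 32.4
```

>>> play_rows --grip '[0.0,0.0,0.0,0.0,0.0]' --xyz '[[0,0,0],[0,0,0],[0,0,0],[0,0,0],[0,0,0]]' --turn '[[0,0,-6],[0,0,-12],[0,0,-18],[0,0,-24],[0,0,-30]]'

```text
time_s: 9.4
ee_pos: [0.4487, 0.2962, 0.0605]
tcp_rot: [0.001, 0.24, 0.971, 0.001]
contact_force: [-1.6, 0.6, 5.2]
gripper_width: 0.0124
finger_force: 32.3
```

```bash
python3 -c "
from h import *
delta([.4472,.297,.057],168)"
```

```text
t 9.4 pos [0.4487 0.2962 0.0605] F [-1.6  0.6  5.2] M [ 0.074  0.24  -0.017] w 0.0124
 shift [ 0.0017 -0.      0.0035] turn [  0.12   0.07 -15.79] q [ 0.45  0.48 -0.45  0.64  0.    0.93]
```

>>> play_rows --grip '[0.0,0.0,0.0,0.0,0.0]' --xyz '[[0,0,0],[0,0,0],[0,0,0],[0,0,0],[0,0,0]]' --turn '[[0,0,-4],[0,0,-7],[0,0,-10],[0,0,-13],[0,0,-16]]'

```text
time_s: 9.9
ee_pos: [0.4488, 0.2964, 0.0605]
tcp_rot: [0.001, 0.104, 0.995, 0.001]
contact_force: [3.6, -0.1, 3.1]
gripper_width: 0.0121
finger_force: 31.9
```

```bash
python3 -c "
from h import *
delta([.4472,.297,.057],168)"
```

```text
t 9.9 pos [0.4488 0.2964 0.0605] F [ 3.6 -0.1  3.1] M [ 0.116 -0.597 -0.019] w 0.0121
 shift [0.0017 0.0003 0.0035] turn [0.12 0.1  0.09] q [ 0.45  0.48 -0.45  0.64  0.    0.65]
```

>>> play_rows --grip '[0.0,0.0,0.0,0.0,0.0]' --xyz '[[0,0,0],[0,0,0],[0,0,0],[0,0,0],[0,0,0]]' --turn '[[0,0,-1],[0,0,-2],[0,0,-3],[0,0,-4],[0,0,-5]]'

```text
time_s: 10.4
ee_pos: [0.4492, 0.2963, 0.0606]
tcp_rot: [0.001, 0.063, 0.998, 0.001]
contact_force: [-0.5, 2.2, 5.8]
gripper_width: 0.0124
finger_force: 49.0
```

```bash
python3 -c "
from h import *
delta([.4472,.297,.057],168)"
```

```text
t 10.4 pos [0.4492 0.2963 0.0606] F [-0.5  2.2  5.8] M [ 0.267  0.116 -0.984] w 0.0124
 shift [0.0021 0.0004 0.0035] turn [0.14 0.12 4.82] q [ 0.45  0.48 -0.45  0.64  0.    0.57]
```

The moment jumped to 1 N m at about 79°, so that is the end stop. I'll open straight away, lift, and look.

>>> play_rows --grip '[0.02,0.03,0.045,0.06,0.06]' --xyz '[[0,0,0],[0,0,0],[0,0,0],[0,0,0],[0,0,0]]' --turn '[[0,0,0],[0,0,0],[0,0,0],[0,0,0],[0,0,0]]'

```text
time_s: 10.9
ee_pos: [0.4478, 0.2954, 0.0591]
tcp_rot: [-0.0, 0.062, 0.998, -0.0]
contact_force: [-0.4, 0.3, -0.1]
gripper_width: 0.0601
finger_force: 0.0
```

>>> play_rows --grip '[0.06,0.06,0.06,0.06,0.06]' --xyz '[[0,0,-0.01],[0,0,-0.04],[0,0,-0.08],[0,0,-0.11],[0,0,-0.14]]' --turn '[[0,0,0],[0,0,0],[0,0,0],[0,0,0],[0,0,0]]'

```text
time_s: 11.4
ee_pos: [0.4481, 0.2955, 0.2017]
tcp_rot: [0.001, 0.062, 0.998, 0.0]
contact_force: [0.9, 0.7, -0.0]
gripper_width: 0.0598
finger_force: 0.0
```

```bash
python3 -c "
from h import *
delta([.498,-.0905,.20],95.8)"
```

```text
t 11.4 pos [0.4481 0.2955 0.2017] F [ 0.9  0.7 -0. ] M [ 0.062 -0.054  0.012] w 0.0598
 shift [-0.097  -0.377   0.0015] turn [7.000e-02 3.000e-02 7.714e+01] q [ 0.45  0.32 -0.28  0.97 -0.    0.57]
```

>>> play_rows --grip '[0.06,0.03,0.0,0.0,0.0]' --xyz '[[-0.01,-0.02,0],[-0.02,-0.06,0],[-0.03,-0.1,0],[-0.04,-0.14,0],[-0.05,-0.18,0]]' --turn '[[0,0,0],[0,0,0],[0,0,0],[0,0,0],[0,0,0]]'

```text
time_s: 11.9
ee_pos: [0.4755, 0.1093, 0.2002]
tcp_rot: [0.0, 0.061, 0.998, 0.0]
contact_force: [0.1, -0.6, 0.3]
gripper_width: 0.0021
finger_force: 0.0
```

>>> play_rows --grip '[0.0,0.0,0.0,0.0,0.0]' --xyz '[[-0.01,-0.04,0],[-0.02,-0.09,0],[-0.03,-0.14,0],[-0.04,-0.18,0],[-0.047,-0.197,0]]' --turn '[[0,0,0],[0,0,0],[0,0,0],[0,0,0],[0,0,0]]'

```text
time_s: 12.4
ee_pos: [0.4981, -0.0943, 0.2002]
tcp_rot: [0.001, 0.064, 0.998, -0.001]
contact_force: [-0.3, 0.0, 0.1]
gripper_width: -0.0001
finger_force: 0.0
```

>>> play_rows --grip '[0.0,0.0,0.0,0.0,0.0]' --xyz '[[0,0,0],[0,0,0],[0,0,0],[0,0,0],[0,0,0]]' --turn '[[0,0,0],[0,0,0],[0,0,0],[0,0,0],[0,0,0]]'

```text
time_s: 12.9
ee_pos: [0.4978, -0.0895, 0.1994]
tcp_rot: [-0.0, 0.061, 0.998, 0.0]
contact_force: [0.4, 1.8, -0.3]
gripper_width: -0.0
finger_force: 0.0
```

```bash
python3 -c "
from h import *
delta([.498,-.0905,.122],173)
import cv2;t=viewer.capture('top');s=viewer.capture('side')
f=lambda im,x,y,w,h:cv2.resize(im[y:y+h,x:x+w],(400,300),interpolation=cv2.INTER_CUBIC)
cv2.imwrite('pics/p4.png',np.vstack([np.hstack([f(t,360,180,100,75),f(t,217,200,80,60)]),np.hstack([f(s,310,100,133,100),f(s,255,222,80,60)])])[:,:,::-1])"
```

```text
t 12.9 pos [ 0.4978 -0.0895  0.1994] F [ 0.4  1.8 -0.3] M [-0.021  0.013 -0.026] w -0.0
 shift [-0.0003 -0.001   0.0774] turn [ 0.   -0.    0.05] q [-0.32  0.27 -0.36  0.94  0.   -0.2 ]
```

View pics/p4.png

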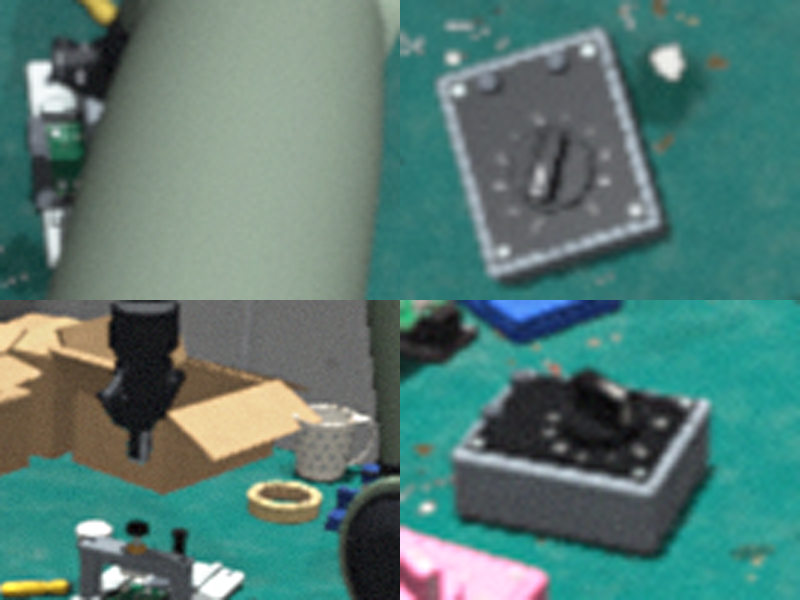

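The knob now points to the lower left, near its first tick. I'll check its angle against projected candidates before pressing.

```bash
python3 -c "
from h import *
import cv2
def zoom(n,c,w,h,k): 
    im=viewer.capture(n);x0,y0=int(c[0]-w/2),int(c[1]-h/2)
    return cv2.resize(im[y0:y0+h,x0:x0+w],(w*k,h*k),interpolation=cv2.INTER_CUBIC)[:,:,::-1].copy(),x0,y0
out=[]
ctr=np.array([.4475,.2965])
for n in('top','side'):
    c=proj(n,[*ctr,.07]);im,x0,y0=zoom(n,c,40,40,10);raw=im.copy()
    for a,col in((150,(0,0,255)),(160,(0,255,255)),(170,(255,0,0))):
        u=np.array([np.cos(np.radians(a)),np.sin(np.radians(a))])
        P=[((proj(n,[*(ctr+s*u),z])-[x0,y0]+.5)*10).astype(int) for s,z in((.02,.077),(-.02,.077))]
        cv2.line(im,P[0],P[1],col,1)
        T=((proj(n,[*(ctr+.031*u),.046])-[x0,y0]+.5)*10).astype(int);cv2.circle(im,T,5,col,1)
    out.append(np.hstack([raw[50:350],im[50:350]]))
cv2.imwrite('pics/p5.png',np.vstack(out))"
```

```text
(no output)
```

View pics/p5.png

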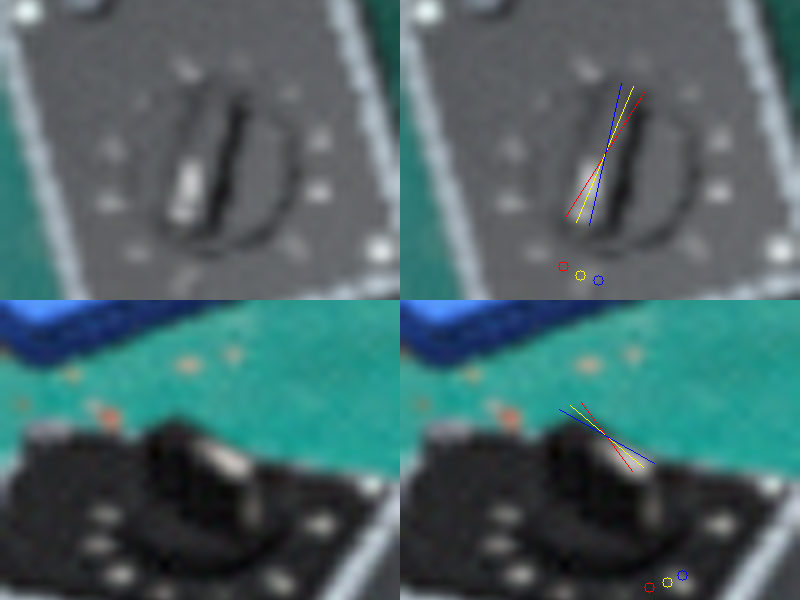

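The bar edge gives about 168°, which matches box yaw 18° + 150°, and the white end lines up with the first tick at (185,280). Together with the 1 N m stop, the knob is at minimum. Now I'll press the plunger.

>>> play_rows --grip '[0.0,0.0,0.0,0.0,0.0]' --xyz '[[0,-0.001,0.02],[0,-0.001,0.04],[0,-0.001,0.06],[0,-0.001,0.07],[0,-0.001,0.073]]' --turn '[[0,0,0],[0,0,0],[0,0,0],[0,0,0],[0,0,0]]'

```text
time_s: 13.6
ee_pos: [0.4971, -0.0913, 0.1253]
tcp_rot: [-0.001, 0.061, 0.998, 0.0]
contact_force: [-0.9, -1.5, 0.4]
gripper_width: 0.0001
finger_force: 0.0
```

>>> play_rows --grip '[0.0,0.0,0.0,0.0,0.0]' --xyz '[[0,0,0.003],[0,0,0.006],[0,0,0.008],[0,0,0.01],[0,0,0.01]]' --turn '[[0,0,0],[0,0,0],[0,0,0],[0,0,0],[0,0,0]]'

```text
time_s: 14.1
ee_pos: [0.4984, -0.0918, 0.1168]
tcp_rot: [0.001, 0.062, 0.998, -0.0]
contact_force: [0.8, -0.4, 5.0]
gripper_width: -0.0002
finger_force: 2.5
```

>>> play_rows --grip '[0.0,0.0,0.0,0.0,0.0]' --xyz '[[0,0,0.002],[0,0,0.004],[0,0,0.006],[0,0,0.008],[0,0,0.008]]' --turn '[[0,0,0],[0,0,0],[0,0,0],[0,0,0],[0,0,0]]'

```text
time_s: 14.6
ee_pos: [0.4985, -0.0918, 0.11]
tcp_rot: [0.001, 0.061, 0.998, -0.0]
contact_force: [-2.8, 1.8, 13.9]
gripper_width: -0.0002
finger_force: 7.5
```

>>> play_rows --grip '[0.0,0.0,0.0,0.0,0.0]' --xyz '[[0,0,0.001],[0,0,0.002],[0,0,0.003],[0,0,0.003],[0,0,0.003]]' --turn '[[0,0,0],[0,0,0],[0,0,0],[0,0,0],[0,0,0]]'

```text
time_s: 15.1
ee_pos: [0.4986, -0.0918, 0.1097]
tcp_rot: [0.002, 0.061, 0.998, -0.001]
contact_force: [-11.7, 3.5, 39.4]
gripper_width: 0.0
finger_force: 19.6
```

>>> play_rows --grip '[0.0,0.0,0.0,0.0,0.0]' --xyz '[[0,0,0],[0,0,0],[0,0,0],[0,0,0],[0,0,0]]' --turn '[[0,0,0],[0,0,0],[0,0,0],[0,0,0],[0,0,0]]'

```text
time_s: 15.6
ee_pos: [0.4986, -0.0918, 0.1097]
tcp_rot: [0.002, 0.061, 0.998, -0.001]
contact_force: [-10.5, 3.6, 39.1]
gripper_width: 0.0004
finger_force: 19.5
```

>>> play_rows --grip '[0.0,0.0,0.0,0.0,0.0]' --xyz '[[0,0,0],[0,0,0],[0,0,0],[0,0,0],[0,0,0]]' --turn '[[0,0,0],[0,0,0],[0,0,0],[0,0,0],[0,0,0]]'

```text
time_s: 16.1
ee_pos: [0.4986, -0.0918, 0.1097]
tcp_rot: [0.002, 0.061, 0.998, -0.001]
contact_force: [-11.2, 3.5, 39.2]
gripper_width: 0.0001
finger_force: 19.5
```

>>> play_rows --grip '[0.0,0.0,0.0,0.0,0.0]' --xyz '[[0,0,0],[0,0,0],[0,0,0],[0,0,0],[0,0,0]]' --turn '[[0,0,0],[0,0,0],[0,0,0],[0,0,0],[0,0,0]]'

```text
time_s: 16.6
ee_pos: [0.4986, -0.0918, 0.1097]
tcp_rot: [0.002, 0.061, 0.998, -0.001]
contact_force: [-11.7, 3.7, 39.5]
gripper_width: -0.0
finger_force: 19.5
```

The plunger was at its hard stop (z = 0.110 m) for over 1.5 s. I'll lift off straight up, then move clear to look.

>>> play_rows --grip '[0.0,0.0,0.0,0.0,0.0]' --xyz '[[0,0,-0.003],[0,0,-0.007],[0,0,-0.012],[0,0,-0.018],[0,0,-0.025]]' --turn '[[0,0,0],[0,0,0],[0,0,0],[0,0,0],[0,0,0]]'

```text
time_s: 17.1
ee_pos: [0.4974, -0.0915, 0.1304]
tcp_rot: [-0.0, 0.062, 0.998, 0.0]
contact_force: [-0.2, 0.5, -0.4]
gripper_width: -0.0001
finger_force: 0.0
```

>>> play_rows --grip '[0.0,0.0,0.0,0.0,0.0]' --xyz '[[0,0,-0.02],[0,0,-0.05],[0,0,-0.08],[0,0,-0.1],[0,0,-0.1]]' --turn '[[0,0,0],[0,0,0],[0,0,0],[0,0,0],[0,0,0]]'

```text
time_s: 17.6
ee_pos: [0.4993, -0.0921, 0.233]
tcp_rot: [0.002, 0.062, 0.998, -0.001]
contact_force: [1.1, -0.6, -0.9]
gripper_width: -0.0002
finger_force: 0.0
```

>>> play_rows --grip '[0.0,0.0,0.0,0.0,0.0]' --xyz '[[0,0.03,0],[0,0.07,0],[0,0.11,0],[0,0.15,0],[0,0.18,0]]' --turn '[[0,0,0],[0,0,0],[0,0,0],[0,0,0],[0,0,0]]'

```text
time_s: 18.1
ee_pos: [0.519, 0.0891, 0.2288]
tcp_rot: [-0.001, 0.061, 0.998, 0.0]
contact_force: [0.2, -0.9, -0.0]
gripper_width: -0.0
finger_force: 0.0
```

```bash
python3 -c "
from h import *
import cv2;t=viewer.capture('top');s=viewer.capture('side')
f=lambda im,x,y,w,h:cv2.resize(im[y:y+h,x:x+w],(400,300),interpolation=cv2.INTER_CUBIC)
cv2.imwrite('pics/p6.png',np.vstack([np.hstack([f(t,330,135,133,100),f(t,217,200,80,60)]),np.hstack([f(s,320,160,80,60),f(s,255,180,133,100)])])[:,:,::-1])
o=np.array([.5025,-.136]);u=np.array([-.101,.995])
X=[*(o-.075*u),.071];print(proj('side',X),'was drawn out',proj('side',[*(o-.128*u),.071]),proj('side',[*(o+.045*u),.122]))"
```

```text
[369.38364816 175.54472765] was drawn out [375.32321024 170.76520582] [355.29372844 173.74276882]
```

View pics/p6.png

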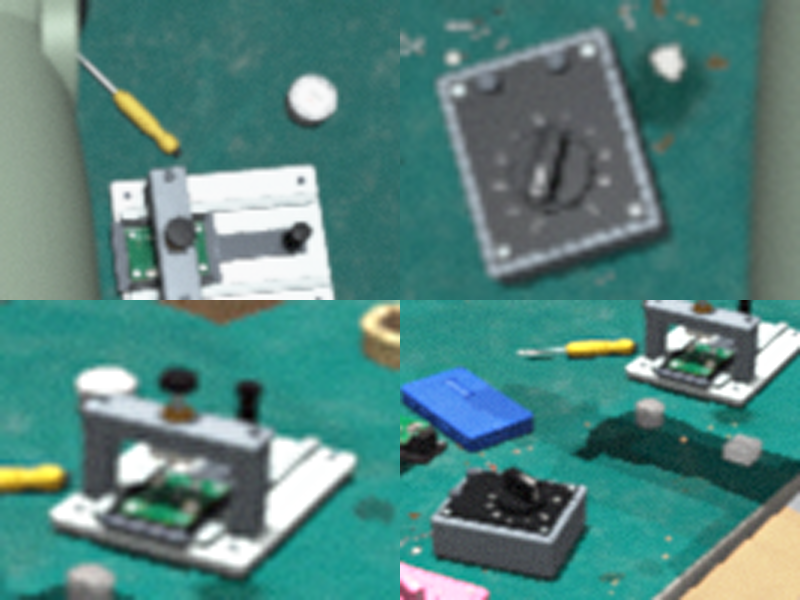

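The picture shows the carriage home, with the post at side (370,177) against a predicted (369,176). The plunger is fully up at (355,175), as it was at the start. The knob is at the first tick and the loose things have not moved.

```bash
python3 -c "
from workcell import env
print(env.job_done())"
```

```text
the job is handed in; nothing more can be done
None
```

The contact test is done and handed in at about 18 s: carriage fully home, knob at its minimum stop, plunger then held on its stop for over 1.5 s and fully released, with the loose items in view where they were; the hand-in returned no verdict.

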